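# Clear the packing board of frozen blocks

### The job

Clear the two frozen blocks off the white packing board: the pale pink fillet block goes into the blue tub, the dark red trimmings block into the grey tub. They are too heavy to lift, so slide each one along the board and tip it over the edge so that it ends up right down in its tub, lying on the tub's floor. Leave the steel cup and the green jar on the board where they stand.

Things in the scene. Friction and masses are not known exactly. Their poses are not given: they have to be found in the camera images.
- board: white cutting board on a low steel frame, fixed; flat top 90 mm above the table, 400 mm (x) x 340 mm (y), without rims. Origin: on the table, midway between the two ends where the tubs stand (ends at y = +170 and -170 mm); the top reaches from x = -150 to +250 mm. The two blocks lie side by side about x = -75 and x = +75 mm (either one may be the nearer)
- fillet_block: pale pink frozen block of fish fillets with white frost, rigid, 100 (its x) x 160 (its y) x 75 mm high, about 1.2 kg (up to 20 % either way): too wide and heavy to pick up. It lies on the board, friction coefficient about 0.5 to 0.7. Origin: centre of its underside; z up. Its y axis is within 0.15 rad of the board's y axis at the start.
- fillet_block_mid (a point): the middle of the fillet block, 37.5 mm above its origin
- trim_block: dark red-brown frozen block of fish trimmings, rigid, 100 (its x) x 160 (its y) x 75 mm high, about 1.2 kg (up to 20 % either way): too wide and heavy to pick up. It lies on the board, friction coefficient about 0.5 to 0.7. Origin: centre of its underside; z up. Its y axis is within 0.15 rad of the board's y axis at the start.
- trim_block_mid (a point): the middle of the trim block, 37.5 mm above its origin
- blue_tub: open blue plastic tub, fixed, 302 (x) x 292 (y) x 80 mm high outside, walls and floor 6 mm. Origin: centre of its underside, on the table; axes parallel to the board's. It stands at one open end of the board (the +y or the -y end, changing from run to run), its near wall 6 mm from the board's edge, its centre 322 mm from the board's origin along the board's y, its rim 10 mm below the board's top. For the fillet block
- grey_tub: open grey plastic tub, fixed, 302 (x) x 292 (y) x 80 mm high outside, walls and floor 6 mm. Origin: centre of its underside, on the table; axes parallel to the board's. It stands at one open end of the board (the +y or the -y end, changing from run to run), its near wall 6 mm from the board's edge, its centre 322 mm from the board's origin along the board's y, its rim 10 mm below the board's top. For the trimmings block
- steel_cup: bystander: steel cup, 70 mm across, 80 mm high, standing on the far strip of the board (about x = +205 mm). Origin: centre of its underside
- spray_jar: bystander: closed green jar, 60 mm across, 110 mm high, on the far strip of the board (about x = +205 mm). Origin: centre of its underside

How it is judged (in metres and radians):
At the end, for the whole second after the job is handed in: The fillet block lies at rest in the blue tub and the trimmings block at rest in the grey tub: each block's middle is within the tub's inner walls and less than 68 mm above the tub's underside (flat on the floor it is 43.5 mm) (x of fillet_block_mid in the frame of blue_tub between -0.145 and 0.145 m and y of fillet_block_mid in the frame of blue_tub between -0.14 and 0.14 m and z of fillet_block_mid in the frame of blue_tub below 0.068 m and linear speed of each of fillet_block, trim_block below 0.02 m/s and x of trim_block_mid in the frame of grey_tub between -0.145 and 0.145 m and y of trim_block_mid in the frame of grey_tub between -0.14 and 0.14 m and z of trim_block_mid in the frame of grey_tub below 0.068 m); the robot touches nothing.
It fails at once if the fillet block is lifted: its middle rises more than 60 mm above where it rides on the board (z of fillet_block_mid in the frame of board above 0.1875 m).
It fails at once if the trim block is lifted: its middle rises more than 60 mm above where it rides on the board (z of trim_block_mid in the frame of board above 0.1875 m).
It fails at once if the cup or the jar on the board is moved more than 30 mm (distance of any of steel_cup, spray_jar from where it was at the start of the episode above 0.03 m).
It also fails if it takes over 50 s, if anything falls off the work surface, if the arm or the gripper's body presses on something with over 40 N, if the wrist force passes 120 N, or if a joint passes its speed limit or range.

### The arm

A 6-joint arm with a two-finger parallel gripper is mounted at the origin on the work surface. World frame = base frame: x ahead of the robot, y to its left, z up, the work surface at z = 0. Lengths are in mm, angles in rad, forces in N, time in s.
With the tool pointing down it reaches from about 400 to 925 mm from the base axis. Payload 12.5 kg.
Tool frame: the origin (TCP) lies at the very end of the fingers, on their centre line; the grasp point (between the pads) lies 19 mm behind it; z points along the fingers, x is the direction in which the jaws open and shut, and the axes are right-handed (so a half turn about z gives the same grasp; the last joint's range is limited). The gripper opens to 95 mm and grips with 3 to 60 N. Pads are 20 mm wide; open, the fingers measure 119 mm over their backs; the gripper's body (75 mm by 180 mm) begins 59 mm behind the grasp point.
Start: joints at [-1.233, 0.491, 1.559, -0, 1.092, -0.106], TCP at [268.383, -564.462, 214.661] pointing down, gripper open.
Joint ranges: [-3.1, 3.1], [-0.84, 2.19], [0.05, 2.79], [-1.13, 4.28], [0.06, 2.93], [-2.69, 2.69]. Speed limits (rad/s): [2.22, 2.22, 2.79, 3.14, 3.14, 3.14].

### API

Orientations are given as [roll, pitch, yaw] about the fixed x, y, z axes, in that order (R = Rz(yaw) Ry(pitch) Rx(roll)).
In Python, from cell import env gives the robot as it stands.
- The arm moves only by the tool arm_command, never from a script. Its argument "motion" is one flat list of numbers, 7 for each row, row after row: the opening, from -1 (shut) to 1 (fully open), then the shift along the tool's x, y, z in mm, then the turn, a rotation vector about the tool's x, y, z in degrees. In form: [fingers, dx, dy, dz, rx, ry, rz, fingers, dx, dy, dz, rx, ry, rz, ...]. A call has 1 to 20 rows; each row is the pose to reach, as a shift and turn from the pose commanded when the call began, along the tool's axes at that moment; what a row does not reach only later rows make up. A row lasts 1/10 s, in which the tool goes at most 50 mm and 8.59 degrees, less where a joint would pass 70% of its speed; a pose out of reach is approached as far as the arm can. A call with a gripper value outside its range is refused whole. The fingers move at their own pace and stop on an object; the grip force is fixed at half the most. Time passes only in rows, so rows that repeat a pose let the fingers close. It gives the time, the measured TCP pose, the force and the opening at its end, in the units of the state.
- env.state(): the state, without advancing time (a new reading comes with each control period).
- env.read_camera(name): name is "side" or "top"; returns (picture, depth): 420x560x3 uint8, red, green, blue; 420x560 float32, mm along the optical axis (not along the pixel's ray), 0 where there is no reading.
- env.calibration(name): a dict with "fx", "fy", "cx", "cy" (pixels), "cam_to_world" (4x4, takes a point from camera to world coordinates). Camera axes: x right, y down, z forward; pixel columns grow to the right and rows downward; lengths in mm; the calibration is good to about 2 mm. A picture is of the moment at which its call begins. calibration takes no time and is no camera call.
- env.job_done(): hands the job in, once; it reports no verdict.
Trained networks look in the newest picture that a camera, given by its name, has taken for a name from the list of things; names that differ only in an ending like _2 or _b are one class to them, and where a whole thing is asked for, a point or a joint stands for the part that bears it (a point fixed in the world has none). Each returns a list of dicts, best first, with "confidence" (0 to 1); they miss things now and then, are a little off and sometimes report something else, mostly with a low value. They report only what shows in the picture. A call takes as long as a camera call.
- env.recognise(camera, label): "location" ([column, row] in pixels, amid what is visible of it).
- env.silhouettes(camera, label): "region" (420x560 bool, what is visible of it) and "location" ([column, row] in pixels, amid what is visible of it).
- env.spot_point(camera, label): "location" ([column, row] in pixels: a listed point, or the origin of a listed thing).
The state is a dict: "t": time; "joints": joint angles; "qvel": joint speeds; "tau": joint torques, N m; "eef_pos": TCP position; "tcp_rot": TCP orientation; "ft_force": force on the tool from outside, world axes, zero at the start; "moment": the same for the moment, N m; "opening": opening from 0.0 (shut) to 1.0 (fully open).
Only numpy, scipy, OpenCV 4.12 (cv2) and the standard library are available. Lean on these libraries where they do the work, as an engineer would, in place of code of your own. Each camera call takes 0.05 s, during which the arm holds its last target.

## Working session

There is one attempt and no reset: what is moved stays moved. The work goes in short steps, Python scripts to look and compute and a tool call to move; the robot and the scene stay as the last step left them, time stands still between calls to the robot, and variables do not carry over. Pictures are saved under pics/ and viewed, and the job is handed in when it is done.

Besides the shell and the picture viewer there is one more tool, called after "Emit:" as name(argument=value, ...) on one line, values as JSON. arm_command: Moves the arm, as the interface text tells. Its arguments: {"type":"object","properties":{"motion":{"type":"array","items":{"type":"number"}}},"required":["motion"]}

```bash
mkdir -p pics; ls
python3 - <<'E'
from cell import env
import cv2,numpy as np
s=env.state();print(s)
for c in ["top","side"]:
    p,d=env.read_camera(c);cv2.imwrite(f"pics/{c}0.png",p[:,:,::-1]);np.save(f"pics/{c}0.npy",d)
    k=env.calibration(c);print(c,k)
    for l in ["fillet_block","trim_block","blue_tub","grey_tub","steel_cup","spray_jar","board"]:
        r=env.silhouettes(c,l)
        K=np.array(k["cam_to_world"])
        for q in r[:2]:
            m=q["region"];v,u=np.nonzero(m&(d>0));z=d[v,u]
            P=np.c_[(u-k["cx"])/k["fx"]*z,(v-k["cy"])/k["fy"]*z,z,np.ones(len(z))]@K.T
            print(c,l,round(q["confidence"],2),q["location"],len(z),np.percentile(P[:,:3],[2,50,98],axis=0).round().tolist() if len(z) else None)
            if c=="top" and len(z):
                zt=np.percentile(P[:,2],90); t=P[np.abs(P[:,2]-zt)<6][:,:2].astype(np.float32)
                print("   rect",zt.round(),cv2.minAreaRect(t))
print(env.state()["t"])
E
```

```text
pics
{'t': 0.0, 'joints': array([-1.23258585e+00,  4.91584694e-01,  1.55945438e+00,  7.68491983e-06,
        1.09170679e+00, -1.05609721e-01]), 'qvel': array([-7.56410715e-05,  7.07640423e-04,  4.65376980e-04, -4.96928306e-04,
        1.17733482e-03, -2.12079471e-05]), 'tau': array([ 2.49144083e-03, -6.12643290e+01, -2.58182037e+01,  6.93109981e-02,
        4.81639069e-02, -1.14990735e-04]), 'eef_pos': array([ 268.30449733, -564.20575346,  214.0444394 ]), 'tcp_rot': array([-3.14146431e+00,  1.14606631e-03, -1.12697960e+00]), 'ft_force': array([ 0.12283548,  0.31211987, -0.01480662]), 'moment': array([ 0.00615546, -0.04739116,  0.01584419]), 'opening': 1.0010140287836373}
top {'fx': 463.6420540085387, 'fy': 463.6420540085387, 'cx': 285.57574152930795, 'cy': 206.7902178473843, 'cam_to_world': array([[-1.40445558e-02, -9.82543168e-01,  1.85503837e-01,
         4.51502422e+02],
       [-9.99805935e-01,  1.12362555e-02, -1.61814672e-02,
         8.55598246e+00],
       [ 1.38146216e-02, -1.85695099e-01, -9.82510298e-01,
         1.06543707e+03],
       [ 0.00000000e+00,  0.00000000e+00,  
[... 2882 characters left out ...]
, 95.0], [421.0, 18.0, 157.0], [494.0, 71.0, 167.0]]
side blue_tub 0.78 [191.6, 317.6] 26587 [[376.0, 161.0, 3.0], [526.0, 310.0, 11.0], [675.0, 448.0, 80.0]]
side grey_tub 0.91 [391.5, 173.8] 4278 [[485.0, -486.0, 3.0], [623.0, -403.0, 13.0], [675.0, -244.0, 79.0]]
side steel_cup 0.89 [270.7, 160.3] 743 [[698.0, -98.0, 117.0], [723.0, -56.0, 152.0], [764.0, -34.0, 169.0]]
side steel_cup 0.66 [342.7, 222.3] 4909 [[391.0, -83.0, 94.0], [421.0, 18.0, 157.0], [496.0, 71.0, 167.0]]
side spray_jar 0.68 [216.3, 181.0] 1415 [[705.0, -139.0, -2.0], [716.0, 103.0, 154.0], [1028.0, 121.0, 200.0]]
side board 0.83 [303.3, 244.6] 8480 [[377.0, -181.0, 14.0], [476.0, 97.0, 89.0], [765.0, 150.0, 91.0]]
0.8
```

View pics/top0.png

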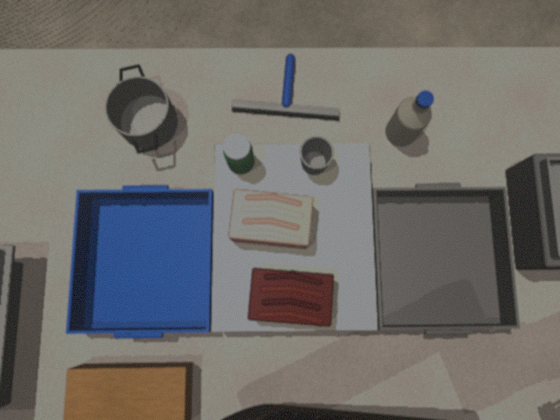

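View pics/side0.png

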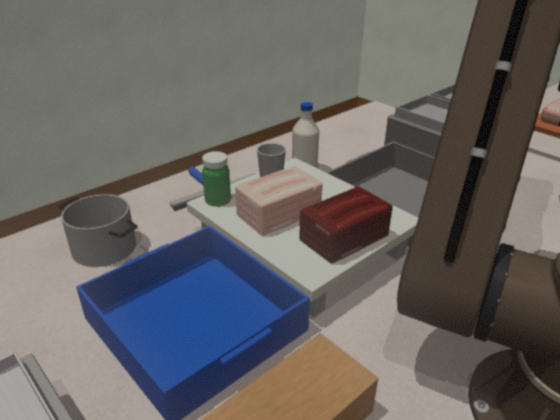

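The top picture shows pink at (271,219) and red at (291,297). The blue tub is on the left (+y) at (140,260) and the grey one on the right (-y) at (442,255). The cup is at (317,153) and the jar at (239,154). The measured sizes and heights match the given ones: block rectangles 159x99 mm, tops about 166 mm, board 400x340 mm. I'll start with the fillet, pushing with both fingertips on its -y face.

```bash
cat > h.py <<'E'
from cell import env
import numpy as np, cv2
from scipy.spatial.transform import Rotation as R
def rel(x,y,z,yawdeg,pitch=0,start=None):
    s=env.state();p,r=start if start else (s["eef_pos"],s["tcp_rot"])
    A=R.from_euler("xyz",r);B=R.from_euler("xyz",[np.pi,np.deg2rad(pitch),np.deg2rad(yawdeg)])
    return np.r_[A.inv().apply(np.array([x,y,z])-p),np.rad2deg((A.inv()*B).as_rotvec())].round(1).tolist()
def look(tag,labels=(),cams=("top","side")):
    for c in cams:
        p,d=env.read_camera(c);cv2.imwrite(f"pics/{c}{tag}.png",p[:,:,::-1]);k=env.calibration(c);K=np.array(k["cam_to_world"])
        for l in labels:
            for q in env.silhouettes(c,l)[:1]:
                v,u=np.nonzero(q["region"]&(d>0));z=d[v,u]
                P=np.c_[(u-k["cx"])/k["fx"]*z,(v-k["cy"])/k["fy"]*z,z,np.ones(len(z))]@K.T
                print(c,l,round(q["confidence"],2),np.round(q["location"]),np.percentile(P[:,:3],[2,50,98],axis=0).round().tolist())
                zt=np.percentile(P[:,2],90);t=P[np.abs(P[:,2]-zt)<6][:,:2].astype(np.float32);print("  rect",zt.round(),cv2.minAreaRect(t))
    print(env.state()["t"])
E
python3 - <<'E'
from h import *
print(rel(590,-88,225,-6.2)); print(rel(590,-88,125,-6.2))
E
```

```text
[-292.2, -495.0, -10.4, 0.0, -0.0, -58.4]
[-292.2, -495.0, 89.6, 0.0, -0.0, -58.4]
```

Emit:
arm_command(motion=[0.3, -292, -495, -10, 0, 0, -58.4, 0.3, -292, -495, -10, 0, 0, -58.4, 0.3, -292, -495, -10, 0, 0, -58.4, 0.3, -292, -495, -10, 0, 0, -58.4, 0.3, -292, -495, -10, 0, 0, -58.4, 0.3, -292, -495, -10, 0, 0, -58.4, 0.3, -292, -495, -10, 0, 0, -58.4, 0.3, -292, -495, -10, 0, 0, -58.4, 0.3, -292, -495, -10, 0, 0, -58.4, 0.3, -292, -495, -10, 0, 0, -58.4, 0.3, -292, -495, -10, 0, 0, -58.4, 0.3, -292, -495, -10, 0, 0, -58.4, 0.3, -292, -495, -10, 0, 0, -58.4, 0.3, -292, -495, -10, 0, 0, -58.4, 0.3, -292, -495, -10, 0, 0, -58.4, 0.3, -292, -495, -10, 0, 0, -58.4, 0.3, -292, -495, -10, 0, 0, -58.4, 0.3, -292, -495, -10, 0, 0, -58.4])

```text
t: 2.6
eef_pos: [589.9, -88.8, 224.7]
tcp_rot: [3.142, -0.0, -0.109]
ft_force: [0.3, -0.5, -0.9]
opening: 0.649
```

Emit:
arm_command(motion=[0.3, 0, 0, 40, 0, 0, 0, 0.3, 0, 0, 80, 0, 0, 0, 0.3, 0, 0, 100, 0, 0, 0, 0.3, 0, 0, 100, 0, 0, 0, 0.3, 0, -8, 100, 0, 0, 0, 0.3, 0, -14, 100, 0, 0, 0, 0.3, 0, -20, 100, 0, 0, 0, 0.3, 0, -26, 100, 0, 0, 0, 0.3, 0, -30, 100, 0, 0, 0])

```text
t: 3.5
eef_pos: [594.0, -58.8, 126.0]
tcp_rot: [3.14, -0.003, -0.107]
ft_force: [-1.4, -8.8, 3.0]
opening: 0.647
```

Run:
```python
from h import *
look("1",["fillet_block"])
print(env.state()["eef_pos"],env.state()["ft_force"])
print(rel(592,-10,125,0)); print(rel(592,40,125,0));
```

```text
top fillet_block 0.69 [250. 216.] [[556.0, 17.0, 121.0], [604.0, 64.0, 166.0], [655.0, 111.0, 170.0]]
  rect 168.0 ((606.9209594726562, 63.37091064453125), (96.37606048583984, 99.24964904785156), 83.09513854980469)
side fillet_block 0.91 [272. 198.] [[546.0, -36.0, 94.0], [571.0, 63.0, 156.0], [652.0, 118.0, 167.0]]
  rect 166.0 ((575.0219116210938, 38.020057678222656), (162.27491760253906, 152.86476135253906), 83.34075164794922)
3.7
[593.71844296 -58.19849163 125.5167647 ] [ 0.8038243  -1.78637199  0.78662766]
[-6.9, -47.7, 0.5, 0.0, -0.1, -6.1]
[-12.2, -97.5, 0.5, 0.0, -0.1, -6.1]
```

View pics/side1.png

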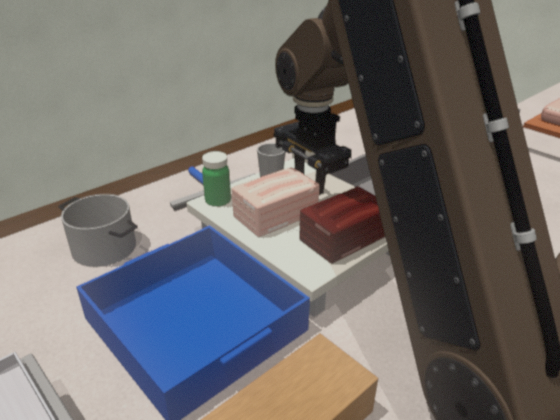

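The fingers touch the block's rear face at about (310,170) in the side picture and the block has moved a few mm. Next I push and turn it square with the board.

Emit:
arm_command(motion=[0.3, 0, -7, 0, 0, 0, -0.5, 0.3, -1, -14, 0, 0, 0, -1.2, 0.3, -2, -21, 0, 0, 0, -2, 0.3, -3, -28, 0, 0, 0, -3, 0.3, -4, -35, 0, 0, 0, -4, 0.3, -5, -42, 0, 0, 0, -5, 0.3, -7, -49, 0, 0, 0, -6.1, 0.3, -8, -57, 0, 0, 0, -6.1, 0.3, -9, -65, 0, 0, 0, -6.1, 0.3, -10, -73, 0, 0, 0, -6.1, 0.3, -11, -80, 0, 0, 0, -6.1])

```text
t: 4.8
eef_pos: [591.5, 21.9, 125.4]
tcp_rot: [3.14, -0.002, -0.001]
ft_force: [1.3, -8.7, 4.3]
opening: 0.647
```

Run:
```python
from h import *
look("2",["fillet_block"])
```

```text
top fillet_block 0.81 [200. 224.] [[542.0, 132.0, 119.0], [591.0, 162.0, 166.0], [638.0, 189.0, 170.0]]
  rect 168.0 ((590.9530029296875, 158.74998474121094), (63.6860466003418, 97.18983459472656), 89.86397552490234)
side fillet_block 0.72 [247. 216.] [[539.0, 44.0, 95.0], [555.0, 140.0, 156.0], [633.0, 197.0, 167.0]]
  rect 166.0 ((589.5955810546875, 116.42236328125), (160.80032348632812, 101.8780288696289), 89.19813537597656)
5.0
```

View pics/top2.png

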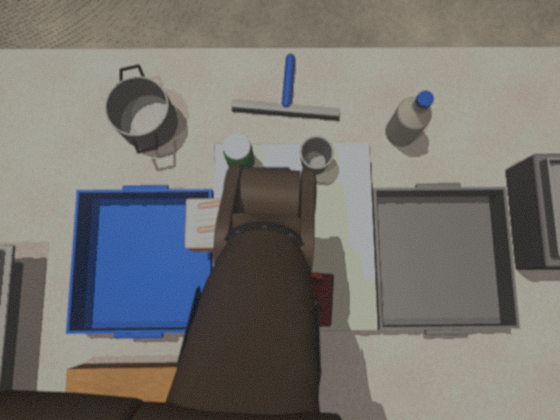

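View pics/side2.png

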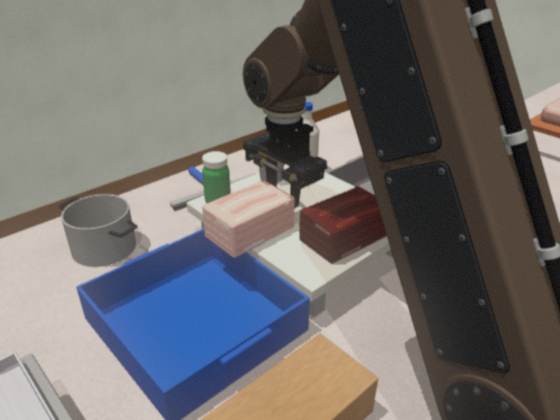

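The block is now square at x≈590 with its centre at y≈116; in the side picture it overhangs at (247,216). I push on until it tips.

Emit:
arm_command(motion=[0.3, 0, -8, 0, 0, 0, 0, 0.3, 0, -16, 0, 0, 0, 0, 0.3, 0, -22, 0, 0, 0, 0, 0.3, 0, -28, 0, 0, 0, 0, 0.3, 0, -34, 0, 0, 0, 0, 0.3, 0, -38, 0, 0, 0, 0, 0.3, 0, -42, 0, 0, 0, 0, 0.3, 0, -42, 0, 0, 0, 0, 0.3, 0, -42, 0, 0, 0, 0])

```text
t: 5.9
eef_pos: [590.8, 64.5, 124.5]
tcp_rot: [-3.141, 0.0, -0.001]
ft_force: [0.2, -0.4, 0.7]
opening: 0.651
```

Run:
```python
from h import *
look("3",["fillet_block"],["side"])
```

```text
side fillet_block 0.58 [226. 230.] [[540.0, 113.0, 69.0], [557.0, 190.0, 138.0], [634.0, 257.0, 185.0]]
  rect 176.0 ((588.445556640625, 145.375), (102.90483856201172, 46.25156784057617), 9.618855476379395)
6.0
```

View pics/side3.png

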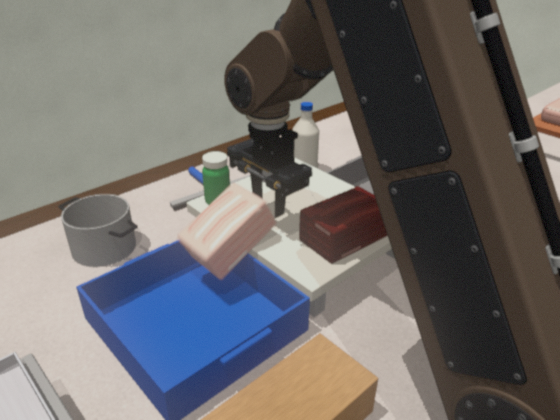

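The block is in mid-tip at (228,232) in the side picture. I back off and up a little while it settles.

Emit:
arm_command(motion=[0.3, 0, 10, -10, 0, 0, 0, 0.3, 0, 20, -30, 0, 0, 0, 0.3, 0, 20, -30, 0, 0, 0, 0.3, 0, 20, -30, 0, 0, 0, 0.3, 0, 20, -30, 0, 0, 0, 0.3, 0, 20, -30, 0, 0, 0])

```text
t: 6.6
eef_pos: [590.6, 44.5, 154.0]
tcp_rot: [-3.142, 0.001, -0.001]
ft_force: [-0.4, 0.6, 0.0]
opening: 0.65
```

Run:
```python
from h import *
look("4",["fillet_block"])
```

```text
top fillet_block 0.78 [125. 232.] [[544.0, 266.0, 28.0], [590.0, 337.0, 81.0], [640.0, 420.0, 85.0]]
  rect 84.0 ((593.7286987304688, 345.5244140625), (159.30421447753906, 99.47669219970703), 89.52933502197266)
side fillet_block 0.95 [152. 303.] [[540.0, 276.0, 14.0], [555.0, 360.0, 79.0], [633.0, 428.0, 82.0]]
  rect 81.0 ((590.4102783203125, 356.44647216796875), (102.86259460449219, 171.91221618652344), 0.2694137990474701)
6.8
```

View pics/side4.png

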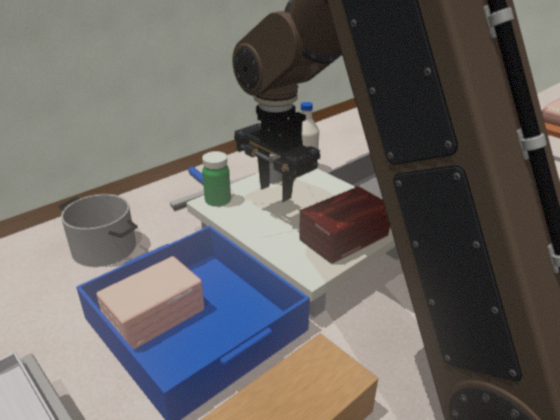

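View pics/top4.png

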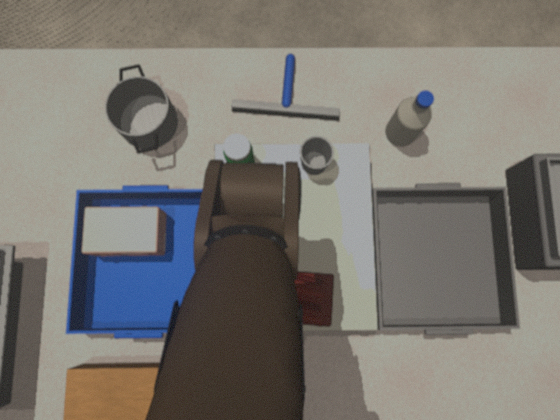

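The fillet lies flat in the blue tub: top at about 81 mm, centre about (592,346), inside the walls. Next is the red block, pushed in -y from its +y face.

Run:
```python
from h import *
print(rel(458.4,103,225,-5.2)); print(rel(458.4,103,125,-5.2))
```

```text
[-132.6, -58.4, -70.7, 0.0, 0.0, 5.1]
[-132.5, -58.4, 29.3, 0.0, 0.0, 5.1]
```

Emit:
arm_command(motion=[0.3, 0, 0, -40, 0, 0, 0, 0.3, 0, 0, -70, 0, 0, 0, 0.3, -40, -20, -70, 0, 0, 5.1, 0.3, -80, -40, -70, 0, 0, 5.1, 0.3, -120, -58, -70, 0, 0, 5.1, 0.3, -132, -58, -70, 0, 0, 5.1, 0.3, -132, -58, -70, 0, 0, 5.1, 0.3, -132, -58, -30, 0, 0, 5.1, 0.3, -132, -58, 10, 0, 0, 5.1, 0.3, -132, -58, 29, 0, 0, 5.1, 0.3, -132, -58, 29, 0, 0, 5.1, 0.3, -132, -58, 29, 0, 0, 5.1])

```text
t: 8.0
eef_pos: [460.3, 102.1, 125.8]
tcp_rot: [3.141, -0.0, -0.091]
ft_force: [-0.5, -0.3, -0.8]
opening: 0.65
```

Run:
```python
from h import *
look("5",["trim_block"])
print(rel(456,78,125,-5.2));print(rel(455,20,125,0));print(rel(455,-20,125,0))
```

```text
top trim_block 0.76 [298. 295.] [[398.0, -90.0, 162.0], [447.0, -24.0, 166.0], [496.0, 41.0, 170.0]]
  rect 169.0 ((447.12469482421875, -21.847640991210938), (142.5064697265625, 99.55131530761719), 84.7741470336914)
side trim_block 0.62 [357. 227.] [[390.0, -85.0, 92.0], [404.0, -7.0, 145.0], [491.0, 72.0, 167.0]]
  rect 165.0 ((446.3391418457031, 12.077926635742188), (206.67591857910156, 100.3841552734375), 85.90684509277344)
8.2
[-1.6, 24.7, 1.6, -0.0, -0.1, 0.0]
[2.7, 82.5, 1.6, -0.0, -0.1, -5.2]
[6.3, 122.4, 1.6, -0.0, -0.1, -5.2]
```

View pics/side5.png

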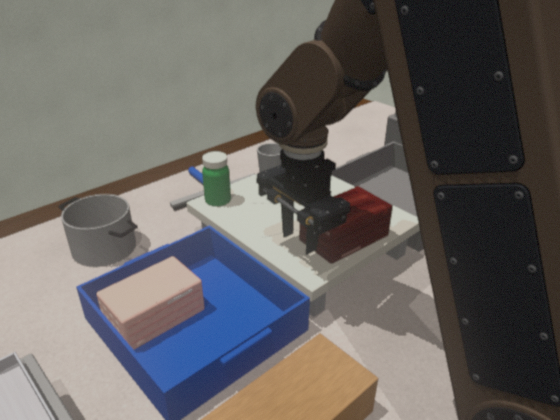

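The fingertips stand ready at (300,235), just off the red block. I push and turn it square.

Emit:
arm_command(motion=[0.3, -1, 12, 0, 0, 0, 0, 0.3, -1, 20, 0, 0, 0, 0, 0.3, -1, 27, 0, 0, 0, 0, 0.3, 0, 34, 0, 0, 0, -0.5, 0.3, 0, 41, 0, 0, 0, -1.2, 0.3, 1, 48, 0, 0, 0, -2, 0.3, 1, 55, 0, 0, 0, -3, 0.3, 2, 62, 0, 0, 0, -4, 0.3, 2, 70, 0, 0, 0, -4.7, 0.3, 3, 78, 0, 0, 0, -5.2, 0.3, 4, 86, 0, 0, 0, -5.2, 0.3, 4, 94, 0, 0, 0, -5.2, 0.3, 5, 102, 0, 0, 0, -5.2, 0.3, 6, 110, 0, 0, 0, -5.2, 0.3, 6, 118, 0, 0, 0, -5.2, 0.3, 7, 126, 0, 0, 0, -5.2, 0.3, 8, 134, 0, 0, 0, -5.2, 0.3, 8, 142, 0, 0, 0, -5.2, 0.3, 9, 150, 0, 0, 0, -5.2])

```text
t: 10.1
eef_pos: [454.1, -47.7, 125.9]
tcp_rot: [-3.14, -0.0, -0.0]
ft_force: [-1.2, 9.3, 3.5]
opening: 0.648
```

Run:
```python
from h import *
look("6",["trim_block"])
```

```text
top trim_block 0.7 [385. 289.] [[407.0, -216.0, 162.0], [453.0, -192.0, 166.0], [501.0, -168.0, 170.0]]
  rect 168.0 ((454.96875, -189.29579162597656), (100.2532958984375, 59.99116134643555), 3.8276798725128174)
side trim_block 0.96 [362. 214.] [[402.0, -120.0, 93.0], [425.0, -61.0, 128.0], [494.0, -57.0, 165.0]]
  rect 163.0 ((450.92999267578125, -85.88055419921875), (61.2873649597168, 102.913818359375), 82.73770141601562)
10.3
```

View pics/top6.png

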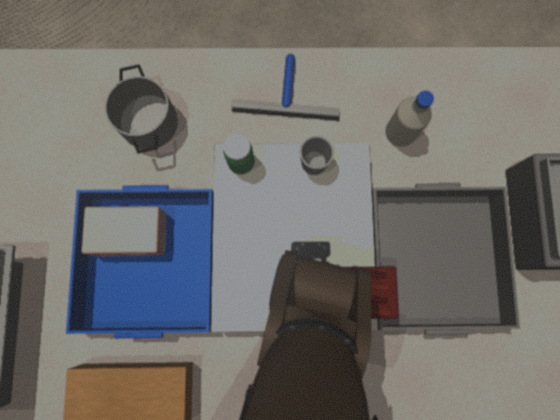

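The block is square enough at x≈454, overhanging the grey tub at (383,292). Now I push it over.

Emit:
arm_command(motion=[0.3, 1, 8, 0, 0, 0, 0, 0.3, 1, 16, 0, 0, 0, 0, 0.3, 1, 24, 0, 0, 0, 0, 0.3, 1, 32, 0, 0, 0, 0, 0.3, 1, 39, 0, 0, 0, 0, 0.3, 1, 45, 0, 0, 0, 0, 0.3, 1, 50, 0, 0, 0, 0, 0.3, 1, 54, 0, 0, 0, 0, 0.3, 1, 58, 0, 0, 0, 0, 0.3, 1, 58, 0, 0, 0, 0, 0.3, 1, 48, -10, 0, 0, 0, 0.3, 1, 38, -30, 0, 0, 0, 0.3, 1, 38, -60, 0, 0, 0, 0.3, 1, 38, -90, 0, 0, 0, 0.3, 1, 38, -90, 0, 0, 0, 0.3, 1, 38, -90, 0, 0, 0])

```text
t: 11.9
eef_pos: [455.5, -85.3, 216.3]
tcp_rot: [3.141, -0.001, 0.001]
ft_force: [-1.0, 0.3, -0.8]
opening: 0.648
```

Run:
```python
from h import *
look("7",["trim_block","steel_cup","spray_jar"])
```

```text
top trim_block 0.94 [462. 288.] [[407.0, -464.0, 22.0], [454.0, -379.0, 82.0], [503.0, -309.0, 85.0]]
  rect 84.0 ((455.2020568847656, -388.70697021484375), (160.01959228515625, 99.64414978027344), 89.51563262939453)
top steel_cup 0.98 [316. 152.] [[701.0, -101.0, 93.0], [744.0, -72.0, 132.0], [764.0, -39.0, 173.0]]
  rect 171.0 ((732.6014404296875, -70.13685607910156), (67.14323425292969, 68.16897583007812), 89.84693145751953)
top spray_jar 0.95 [240. 155.] [[708.0, 60.0, 91.0], [725.0, 86.0, 198.0], [760.0, 114.0, 203.0]]
  rect 202.0 ((737.0323486328125, 88.99948120117188), (51.1019287109375, 52.17000961303711), 87.23170471191406)
side steel_cup 0.86 [270. 161.] [[698.0, -97.0, 93.0], [718.0, -54.0, 146.0], [763.0, -34.0, 169.0]]
  rect 167.0 ((731.5828857421875, -65.6778793334961), (63.91169738769531, 71.39248657226562), 49.75172805786133)
side spray_jar 0.84 [219. 178.] [[705.0, 73.0, 95.0], [716.0, 105.0, 156.0], [752.0, 121.0, 200.0]]
  rect 199.0 ((735.904052734375, 92.12886810302734), (46.95730209350586, 55.757625579833984), 53.021976470947266)
12.3
```

View pics/top7.png

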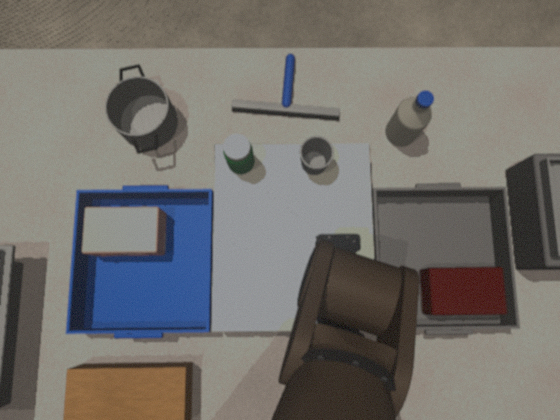

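View pics/side7.png

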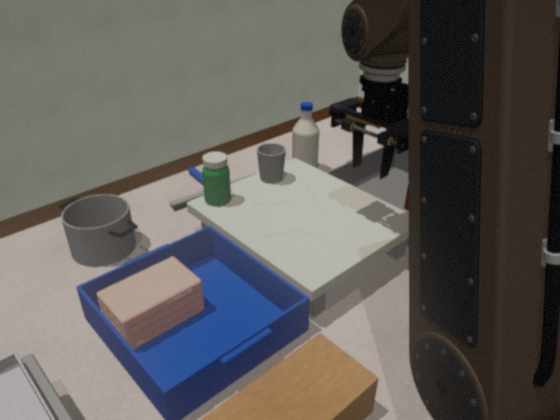

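Both blocks lie flat in the right tubs, red at (463,291) and pink at (124,231) in the top picture. The cup and jar are unmoved and the arm is clear.

Run:
```python
from cell import env
print(env.job_done())
```

```text
the job is handed in; nothing more can be done
None
```

Both blocks are in their tubs: I slid each one along the board with two fingertips, turned it square on the way, and tipped it over the edge. I handed the job in at about 12.3 s of the 50 s allowed; no verdict is reported.

- **Fillet block:** it lies flat in the blue tub, with its top at about 81–84 mm (flat on the floor is 81). Its centre is about (594, 346) mm, against a tub centre near (529, 300), so it is well inside the walls.
- **Trimmings block:** it lies flat in the grey tub, with its top at about 84 mm. Its centre is about (455, -389) mm, against a tub centre near (527, -344), so it is also inside the walls.
- **Cup and jar:** both are within about 2 mm of where they started, which is measurement noise.
- **Robot:** at the end the gripper was raised clear of everything. The force readings I saw were all under about 10 N.

The trimmings block's final position rests on the top camera alone, because the arm hid it from the side camera. In the first pictures the recogniser also offered wrong candidates, such as the red block as the cup. I rejected those by size, height and the pictures.

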